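# Tip the tea carton down into its outline

## Task

The tea carton is kept lying down on the birch board. Push gently against the upper part of the standing carton's broad face with the fingers so that it topples over into the rectangular outline inlaid beside it, and comes to rest flat on its broad face, wholly inside the outline (resting on the line is fine). Do not grasp, lift or carry the carton or push it hard, and leave the other things where they are.

Things in the scene. Friction and masses are not known exactly. Their poses are not given: they have to be found in the camera images.
- carton: Loose closed tea carton, 80 mm wide (x), 34 mm thick (y), 130 mm tall (z), 100 to 190 g, standing on the birch board between the two outlines, its broad faces (paper panels) roughly square to the line joining them. Origin: centre of its underside; z points to its top. Pushed near the top it tips about its lower edge without sliding; about 15 degrees over it falls by itself.
- carton_foot_a (a point): Corner point of the carton, half-way through its 34 mm thickness, at its foot end, on the side of its - x
- carton_foot_b (a point): Corner point of the carton, half-way through its 34 mm thickness, at its foot end, on the side of its + x
- carton_top_a (a point): Corner point of the carton, half-way through its 34 mm thickness, at its top end, on the side of its - x
- carton_top_b (a point): Corner point of the carton, half-way through its 34 mm thickness, at its top end, on the side of its + x
- zone: Rectangular outline of 4 mm dark wood inlay, flush in the birch board. Inside 120 mm (x) by 176 mm (y, the way the carton falls); over the lines 128 by 184 mm. Origin: its centre, on the board's top face; z up. It lies left or right of the carton, starting at the carton's foot; its centre is about 86 mm from the middle of the standing carton.
- round_mark: Round outline of dark wood inlay, about 90 mm across, flush in the board on the other side of the carton: the jar's place. Origin: its centre.
- board: Thin birch board, fixed, 300 mm (its x) by 460 mm (its y), standing low on two cleats: its top face is 22 mm above the table. A steel strip with four round silver magnets runs along its far (+x) edge, up to 9 mm above the board. Origin: centre of its underside on the table.
- jar: Frosted glass jar with a closed flip-top lid, loose, 68 mm across, 72 mm high with its wire, standing in the round outline behind the carton (on the side from which the carton is pushed). Origin: centre of its underside. Leave alone.
- dipper: Wooden honey dipper, loose, 170 mm long along its y, 28 mm high, lying on the board on the robot's side. Origin: under its middle. Leave alone.
- clip: Lime green plastic bag clip, loose, 85 mm long along its y, 20 mm wide, 15 mm high, lying near one far corner of the board. Origin: centre of its underside. Leave alone.
- bowl: Small white pinch bowl, loose, 66 mm across, 30 mm high, near the other far corner of the board. Origin: centre of its underside. Leave alone.
- mug: Terracotta mug, loose, 80 mm across, 90 mm high, on the table to the left (+y) of the board. Origin: centre of its underside. Leave alone.
- tin: Round tin, loose, 52 mm across, 85 mm high, on the table to the right (-y) of the board. Origin: centre of its underside. Leave alone.
Things that resemble listed ones, but are neither listed nor needed, are in the scene too. There is more than one size of the carton; the job needs the smallest.

How it is judged:
At the end, for the whole second after the job is handed in: The carton lies at rest flat on a broad face (within about 6 degrees), on the board, all four of its corners within the outer edges of the rectangular outline (inside 128 by 184 mm) (x of carton_foot_a in the frame of zone between -0.064 and 0.064 m and y of carton_foot_a in the frame of zone between -0.092 and 0.092 m and x of carton_foot_b in the frame of zone between -0.064 and 0.064 m and y of carton_foot_b in the frame of zone between -0.092 and 0.092 m and x of carton_top_a in the frame of zone between -0.064 and 0.064 m and y of carton_top_a in the frame of zone between -0.092 and 0.092 m and x of carton_top_b in the frame of zone between -0.064 and 0.064 m and y of carton_top_b in the frame of zone between -0.092 and 0.092 m and (angle between carton's own y axis and vertical below 0.1 rad or angle between carton's own y axis and vertical above 3.04 rad) and height (world z) of carton between 0.033 and 0.045 m and linear speed of carton below 0.02 m/s and angular speed of carton below 0.2 rad/s); the robot touches nothing.
It fails at once if the carton was lifted or carried (height (world z) of carton above 0.064 m or (height (world z) of carton above 0.036 m and angle between carton's own z axis and vertical below 0.3 rad)).
It fails at once if the carton was gripped or pushed hard (over 18 N) (contact force between the fingers and carton above 18 N).
It fails at once if another thing (jar, dipper, clip, bowl, mug or tin) was moved by over 30 mm or tipped (distance of any of jar, dipper, clip, bowl, mug, tin from where it was at the start of the episode above 0.03 m or angle between any of jar, dipper, clip, bowl, mug, tin's own z axis and vertical above 0.5 rad).
It also fails if it takes over 29 s, if anything falls off the work surface, if the arm or the gripper's body presses on something with over 40 N, if the wrist force passes 120 N, or if a joint passes its speed limit or range.

## Robot

A 6-joint arm with a two-finger parallel gripper is mounted at the origin on the work surface. World frame = base frame: x ahead of the robot, y to its left, z up, the work surface at z = 0. Lengths are in m, angles in rad, forces in N, time in s.
With the tool pointing down it reaches from about 0.25 to 0.775 m from the base axis. Payload 4 kg.
Tool frame: the origin (TCP) lies at the very end of the fingers, on their centre line; the grasp point (between the pads) lies 19 mm behind it; y points along the fingers, x is the direction in which the jaws open and shut, and the axes are right-handed (so a half turn about y gives the same grasp; the last joint's range is limited). The gripper opens to 94 mm and grips with 3 to 60 N. Pads are 16 mm wide; open, the fingers measure 119 mm over their backs; the gripper's body (75 mm by 177 mm) begins 78 mm behind the grasp point.
Start: joints at [-1.405, 0.087, 1.371, -0, 1.684, -0.103], TCP at [0.146, -0.53, 0.206] pointing down, gripper open.
Joint ranges: [-3.1, 3.1], [-0.76, 2.03], [0.27, 2.55], [-1.08, 4.22], [0.17, 2.65], [-2.57, 2.57]. Speed limits (rad/s): [2.79, 2.79, 3.14, 3.14, 3.14, 3.14].

## Interface

Orientations are given as [roll, pitch, yaw] about the fixed x, y, z axes, in that order (R = Rz(yaw) Ry(pitch) Rx(roll)).
In Python, from bench import robot gives the robot as it stands.
- The arm moves only by the shell command python3 -m handwheel 'ROWS' [OPENING]. ROWS is JSON, a list of rows, each an object with "delta_pos": the shift along the tool's x, y, z in mm, a list of three; "yaw": the turn about the tool's y in rad. A call has 1 to 12 rows; each row is the pose to reach, as a shift and turn from the pose commanded when the call began, along the tool's axes at that moment; what a row does not reach only later rows make up. A row lasts 1/10 s, in which the tool goes at most 50 mm and 8.59 degrees, less where a joint would pass 70% of its speed; a pose out of reach is approached as far as the arm can. A call with a gripper value outside its range is refused whole. OPENING is the closure in counts, from 0 (fully open) to 255 (shut), set as the call begins (- or left out, the last holds). The fingers move at their own pace and stop on an object; the grip force is fixed at half the most. Time passes only in rows, so rows that repeat a pose let the fingers close. It gives the time, the measured TCP pose, the force and the opening at its end, in the units of the state.
- robot.get_obs(): the state, without advancing time (a new reading comes with each control period).
- robot.snapshot(name): name is "scene" or "top" or "wrist"; returns a dict with "image" (480x640x3 uint8, red, green, blue), "fx", "fy", "cx", "cy" (pixels), "rvec" (rotation vector, rad) and "tvec" (3), from world to camera coordinates, as OpenCV has them. Camera axes: x right, y down, z forward; pixel columns grow to the right and rows downward; lengths in m; the calibration is good to about 2 mm. A picture is of the moment at which its call begins. There is no depth.
- robot.close_job(): hands the job in, once; it reports no verdict.
The state is a dict: "time": time; "joint_positions": joint angles; "qvel": joint speeds; "joint_torque": joint torques, N m; "tool_pos": TCP position; "ee_rot": TCP orientation; "wrist_force": force on the tool from outside, world axes, zero at the start; "wrist_torque": the same for the moment, N m; "width": finger opening in m.
Only numpy, scipy, OpenCV 4.12 (cv2) and the standard library are available. Lean on these libraries where they do the work, as an engineer would, in place of code of your own. Each camera call takes 0.05 s, during which the arm holds its last target.

## Working session

There is one attempt and no reset: what is moved stays moved. The work goes in short steps, Python scripts to look and compute and a shell command to move; the robot and the scene stay as the last step left them, time stands still between calls to the robot, and variables do not carry over. Pictures are saved under pics/ and viewed, and the job is handed in when it is done.

```bash
ls; mkdir -p pics; python3 - <<'E'
from bench import robot
import cv2
o=robot.get_obs();print(o)
for n in("scene","top"):
    s=robot.snapshot(n);cv2.imwrite(f"pics/{n}0.png",s["image"][:,:,::-1]);print({k:v for k,v in s.items() if k!="image"})
E
```

```text
pics
{'time': 0.0, 'joint_positions': array([-1.40506730e+00,  8.79205568e-02,  1.37223582e+00, -7.97199773e-06,
        1.68356701e+00, -1.03071715e-01]), 'qvel': array([ 0.00046783, -0.00078855,  0.00051978,  0.00061949,  0.00149925,
       -0.00121445]), 'joint_torque': array([ 2.76819637e-04, -3.40180528e+01, -3.02424216e+01,  7.18920864e-02,
        3.29398981e-02, -1.69474511e-04]), 'tool_pos': array([ 0.14598541, -0.52971571,  0.20433234]), 'ee_rot': array([-1.57058498,  0.00212024, -1.30199625]), 'wrist_force': array([ 0.49943259, -0.01596824,  0.58262797]), 'wrist_torque': array([0.00319249, 0.0056486 , 0.00235195]), 'width': 0.09364513032448171}
{'fx': 545.8965648548493, 'fy': 545.8965648548493, 'cx': 321.23441102664503, 'cy': 242.83399560511336, 'rvec': array([ 2.32874299,  0.76818036, -0.27696765]), 'tvec': array([-0.47133   , -0.19941582,  1.79021617])}
{'fx': 510.872324675394, 'fy': 510.872324675394, 'cx': 318.63088913072227, 'cy': 239.2510054115263, 'rvec': array([ 2.19162844, -2.14205159,  0.13317153]), 'tvec': array([-0.00767215,  0.57712612,  1.24751234])}
```

View pics/scene0.png

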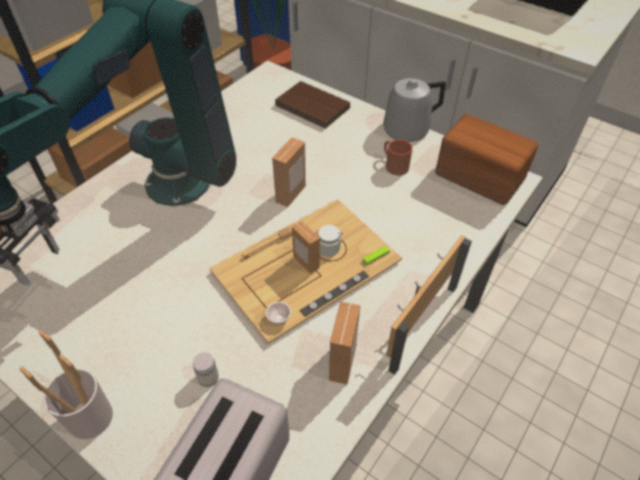

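View pics/top0.png

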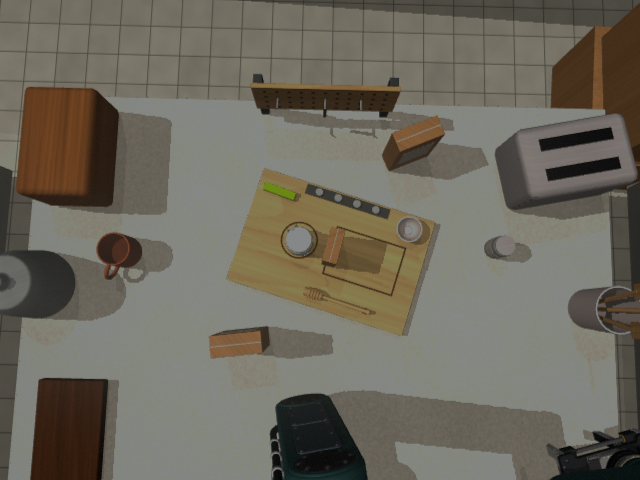

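The outline is on the right (-y) of the carton, the jar on the left. I'll zoom in on the board.

```bash
python3 - <<'E'
import cv2
a=cv2.imread("pics/top0.png")[160:345,220:450];cv2.imwrite("pics/c1.png",cv2.resize(a,None,fx=3.2,fy=3.2,interpolation=cv2.INTER_CUBIC))
a=cv2.imread("pics/scene0.png")[195:345,205:405];cv2.imwrite("pics/c2.png",cv2.resize(a,None,fx=4,fy=4,interpolation=cv2.INTER_CUBIC))
E
```

```text
(no output)
```

View pics/c1.png

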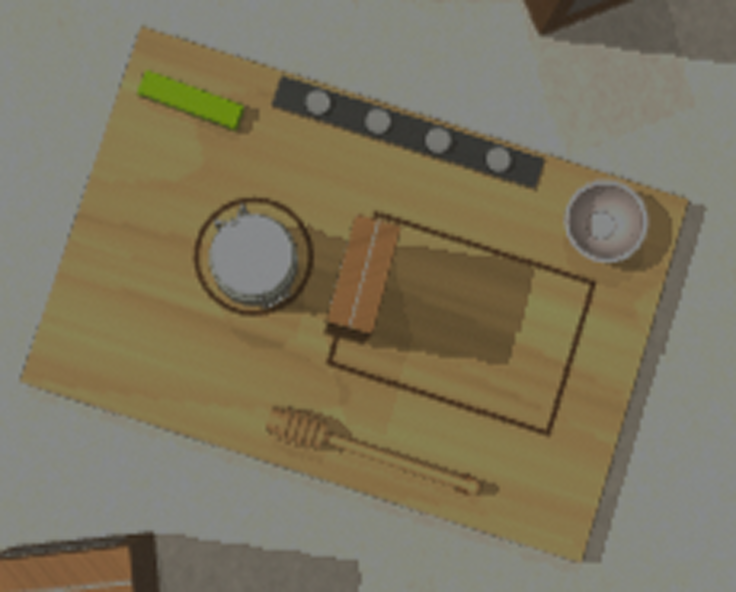

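View pics/c2.png

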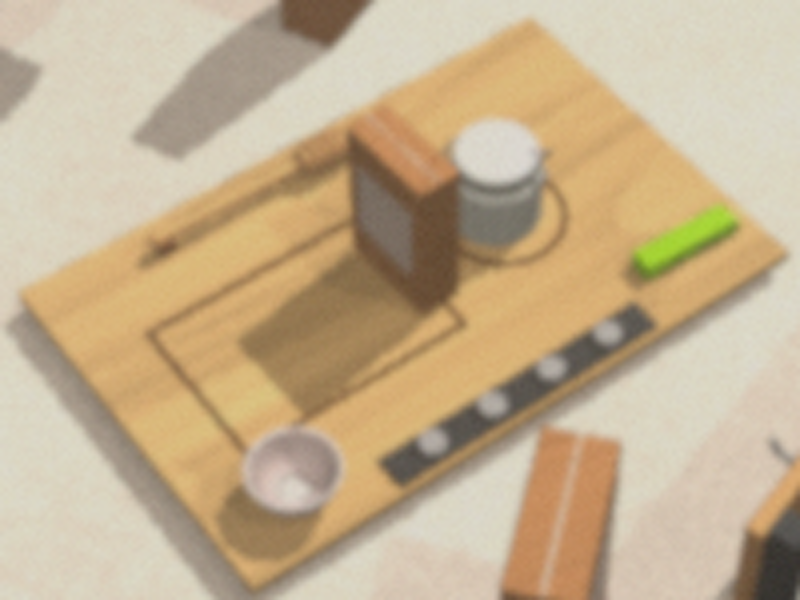

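```bash
cat > h.py <<'E'
import numpy as np,cv2
from bench import robot
def ray(s,p,z):
    R=cv2.Rodrigues(s["rvec"])[0];C=-R.T@s["tvec"]
    d=R.T@np.array([(p[0]-s["cx"])/s["fx"],(p[1]-s["cy"])/s["fy"],1]);return C+d*(z-C[2])/d[2]
def proj(s,P):
    return cv2.projectPoints(np.array(P,float).reshape(-1,3),s["rvec"],s["tvec"],np.array([[s["fx"],0,s["cx"]],[0,s["fy"],s["cy"]],[0,0,1.]]),None)[0][:,0]
E
python3 - <<'E'
from h import *
t=robot.snapshot("top");s=robot.snapshot("scene")
T=lambda p:((p[0]+.5)/3.2-.5+220,(p[1]+.5)/3.2-.5+160)
S=lambda p:((p[0]+.5)/4-.5+205,(p[1]+.5)/4-.5+195)
for n,c,f,pts,z in[("zone",t,T,[(375,213),(595,283),(549,433),(329,362)],.022),("zone s",s,S,[(465,323),(150,332)],.022),("carton",t,T,[(358,215),(398,222),(372,333),(327,327)],.152),("carton s",s,S,[(376,104),(459,175),(427,193),(350,130)],.152),("carton foot s",s,S,[(435,310),(366,254)],.022),("jar",t,T,[(253,258)],.088),("jar s",s,S,[(497,152)],.09),("mark",t,T,[(254,256)],.022)]:
    W=np.array([ray(c,f(p),z) for p in pts]);print(n,W[:,:2].round(4).tolist(),"mean",W.mean(0).round(4)[:2])
    if len(W)>1:
        e=np.diff(np.vstack([W,W[:1]]),axis=0);print(np.hypot(e[:,0],e[:,1]).round(4),np.degrees(np.arctan2(e[:,1],e[:,0])).round(1))
R=cv2.Rodrigues
from scipy.spatial.transform import Rotation as Q
print(Q.from_euler("xyz",robot.get_obs()["ee_rot"]).as_matrix().round(3))
E
```

```text
zone [[0.6127, -0.04], [0.5611, -0.2148], [0.4425, -0.1791], [0.494, -0.0061]] mean [ 0.5276 -0.11  ]
[0.1823 0.1238 0.1806 0.1235] [-106.5  163.3   73.4  -15.9]
zone s [[0.6149, -0.0417], [0.4448, -0.1779]] mean [ 0.5298 -0.1098]
[0.2179 0.2179] [-141.3   38.7]
carton [[0.5927, -0.0223], [0.5883, -0.0509], [0.5088, -0.0338], [0.5123, -0.002]] mean [ 0.5505 -0.0272]
[0.0289 0.0813 0.0321 0.0829] [-98.7 167.9  83.7 -14.2]
carton s [[0.5148, -0.0083], [0.5976, -0.026], [0.5901, -0.0509], [0.5155, -0.0374]] mean [ 0.5545 -0.0307]
[0.0846 0.026  0.0758 0.0291] [ -12.  -106.6  169.7   91.3]
carton foot s [[0.5914, -0.0451], [0.5217, -0.0342]] mean [ 0.5565 -0.0396]
[0.0705 0.0705] [171.2  -8.8]
jar [[0.5672, 0.0536]] mean [0.5672 0.0536]
jar s [[0.5742, 0.0506]] mean [0.5742 0.0506]
mark [[0.5762, 0.0549]] mean [0.5762 0.0549]
[[ 0.266 -0.     0.964]
 [-0.964  0.001  0.266]
 [-0.001 -1.     0.   ]]
```

Carton is at about (0.553, -0.029), yaw about -12°; the zone is at (0.528, -0.110), yaw -16.5°. I'll close the fingers and go above the gap between jar and carton.

```bash
python3 -m handwheel '[{"delta_pos":[0,-50,0],"yaw":0},{"delta_pos":[-30,-70,40],"yaw":-0.1},{"delta_pos":[-60,-70,80],"yaw":-0.2},{"delta_pos":[-90,-70,120],"yaw":-0.3},{"delta_pos":[-120,-70,155],"yaw":-0.4},{"delta_pos":[-150,-70,195],"yaw":-0.5},{"delta_pos":[-180,-70,235],"yaw":-0.6},{"delta_pos":[-210,-70,275],"yaw":-0.7},{"delta_pos":[-240,-70,310],"yaw":-0.8},{"delta_pos":[-270,-70,350],"yaw":-0.9},{"delta_pos":[-300,-70,390],"yaw":-1.0},{"delta_pos":[-330,-70,430],"yaw":-1.09}]' 255
```

```text
time: 1.4
tool_pos: [0.4738, -0.096, 0.2755]
ee_rot: [-1.571, -0.0, -0.208]
wrist_force: [0.5, -1.3, 0.4]
width: 0.0017
```

```bash
python3 -m handwheel '[{"delta_pos":[20,0,40],"yaw":0},{"delta_pos":[40,0,80],"yaw":0},{"delta_pos":[55,0,115],"yaw":0},{"delta_pos":[63,0,132],"yaw":0},{"delta_pos":[63,30,132],"yaw":0},{"delta_pos":[63,60,132],"yaw":0},{"delta_pos":[63,60,132],"yaw":0},{"delta_pos":[63,60,132],"yaw":0}]'
python3 - <<'E'
from h import *
for n,z,b in(("top",3.2,(160,345,220,450)),("scene",4,(195,345,205,405))):
    s=robot.snapshot(n);i=s["image"][b[0]:b[1],b[2]:b[3],::-1]
    cv2.imwrite(f"pics/{n}1.png",cv2.resize(i,None,fx=z,fy=z,interpolation=cv2.INTER_CUBIC))
s=robot.snapshot("wrist");cv2.imwrite("pics/w1.png",s["image"][:,:,::-1]);print(robot.get_obs()["tool_pos"])
E
```

```text
time: 2.2
tool_pos: [0.5619, 0.0173, 0.2155]
ee_rot: [-1.571, 0.001, -0.213]
wrist_force: [0.7, 0.4, 0.4]
width: 0.0005
[0.56328081 0.01733952 0.21803457]
```

View pics/scene1.png

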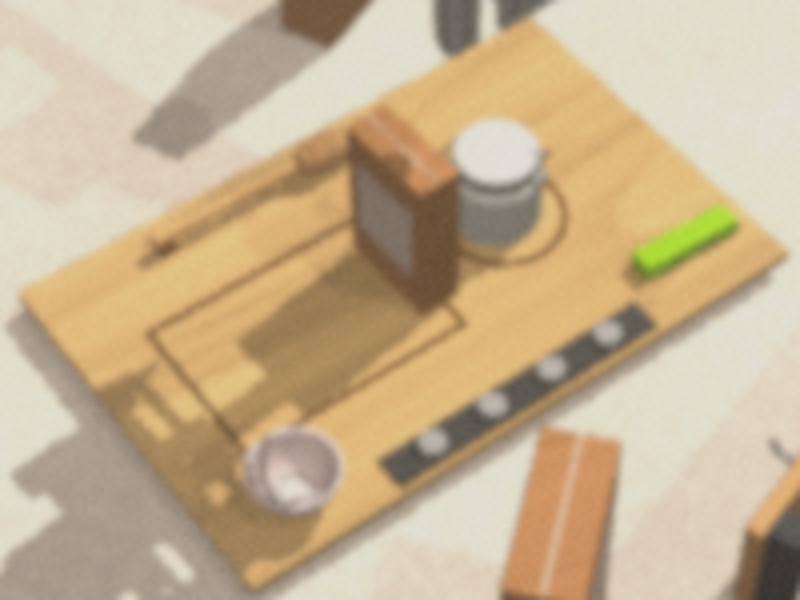

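View pics/w1.png

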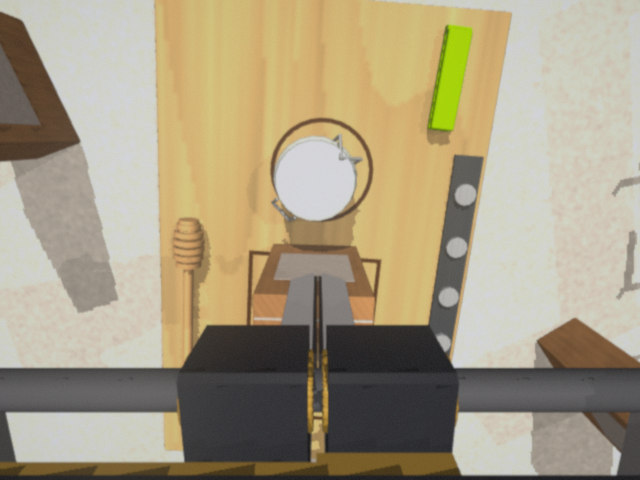

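```bash
python3 - <<'E'
from h import *
s=robot.snapshot("wrist")
for n,p,z in(("backtop a",(254,292),.152),("backtop b",(373,292),.152),("backfoot a",(274,244),.022),("backfoot b",(360,244),.022),("jar",(316,180),.088),("tip",(318,276),robot.get_obs()["tool_pos"][2])):print(n,ray(s,p,z).round(4))
E
python3 - <<'E'
import cv2
a=cv2.imread("pics/w1.png")[120:340,220:420];cv2.imwrite("pics/w1c.png",cv2.resize(a,None,fx=2.7,fy=2.7,interpolation=cv2.INTER_CUBIC))
E
```

```text
backtop a [ 5.186e-01 -2.000e-04  1.520e-01]
backtop b [ 0.5937 -0.0165  0.152 ]
backfoot a [ 0.518  -0.0024  0.022 ]
backfoot b [ 0.5986 -0.0199  0.022 ]
jar [0.5716 0.0553 0.088 ]
tip [0.5657 0.0244 0.2179]
```

View pics/w1c.png

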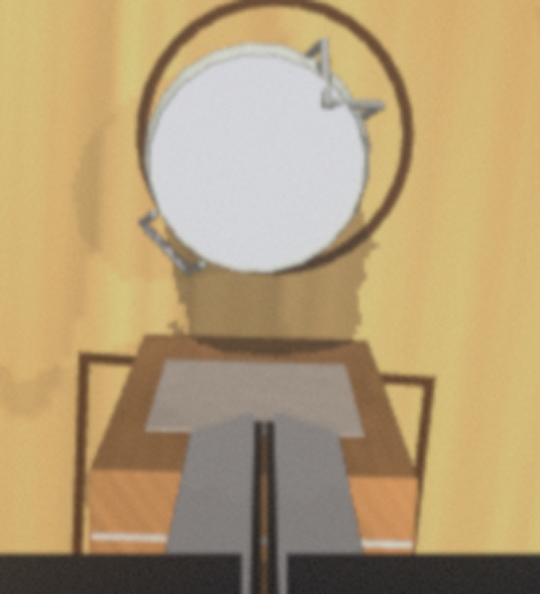

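```bash
python3 -m handwheel '[{"delta_pos":[0,25,0],"yaw":0},{"delta_pos":[0,50,0],"yaw":0},{"delta_pos":[0,75,0],"yaw":0},{"delta_pos":[0,88,0],"yaw":0},{"delta_pos":[0,92,0],"yaw":0},{"delta_pos":[0,92,0],"yaw":0},{"delta_pos":[0,92,0],"yaw":0}]'
python3 - <<'E'
from h import *
s=robot.snapshot("scene");i=s["image"][150:300,205:405,::-1]
cv2.imwrite("pics/s2.png",cv2.resize(i,None,fx=4,fy=4,interpolation=cv2.INTER_CUBIC));print(robot.get_obs()["tool_pos"])
E
```

```text
time: 3.1
tool_pos: [0.5634, 0.0178, 0.1252]
ee_rot: [-1.57, -0.003, -0.212]
wrist_force: [-0.0, 0.3, 0.5]
width: 0.0008
[0.56342064 0.01780013 0.12530751]
```

View pics/s2.png

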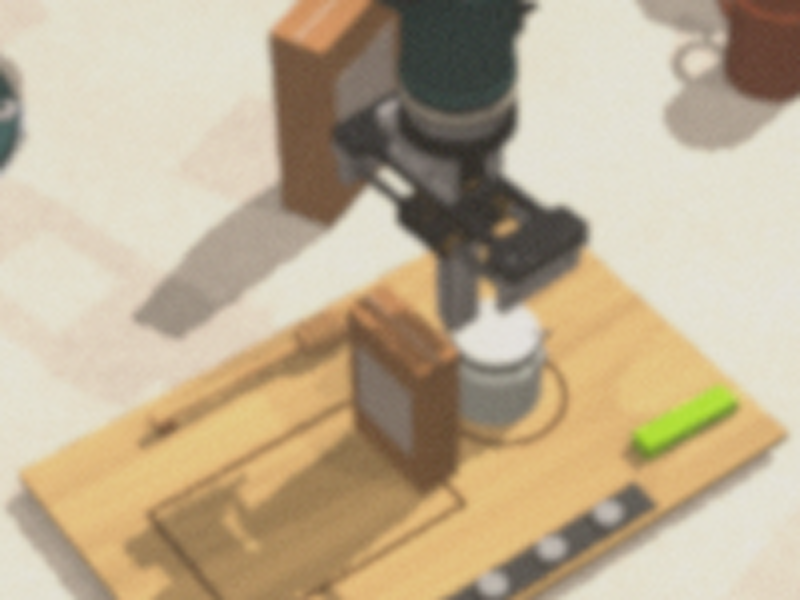

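```bash
python3 -m handwheel '[{"delta_pos":[0,0,-5],"yaw":0},{"delta_pos":[0,0,-10],"yaw":0},{"delta_pos":[0,0,-13],"yaw":0},{"delta_pos":[0,0,-16],"yaw":0},{"delta_pos":[0,0,-19],"yaw":0},{"delta_pos":[0,0,-22],"yaw":0},{"delta_pos":[0,0,-25],"yaw":0},{"delta_pos":[0,0,-28],"yaw":0},{"delta_pos":[0,0,-30],"yaw":0},{"delta_pos":[0,0,-32],"yaw":0}]'
python3 - <<'E'
from h import *
s=robot.snapshot("scene");i=s["image"][150:300,205:405,::-1]
cv2.imwrite("pics/s3.png",cv2.resize(i,None,fx=4,fy=4,interpolation=cv2.INTER_CUBIC));print(robot.get_obs()["tool_pos"])
E
```

```text
time: 4.15
tool_pos: [0.5556, -0.0136, 0.1235]
ee_rot: [-1.571, -0.0, -0.212]
wrist_force: [0.1, -0.3, 1.0]
width: 0.0005
[ 0.55551981 -0.01388262  0.12342633]
```

View pics/s3.png

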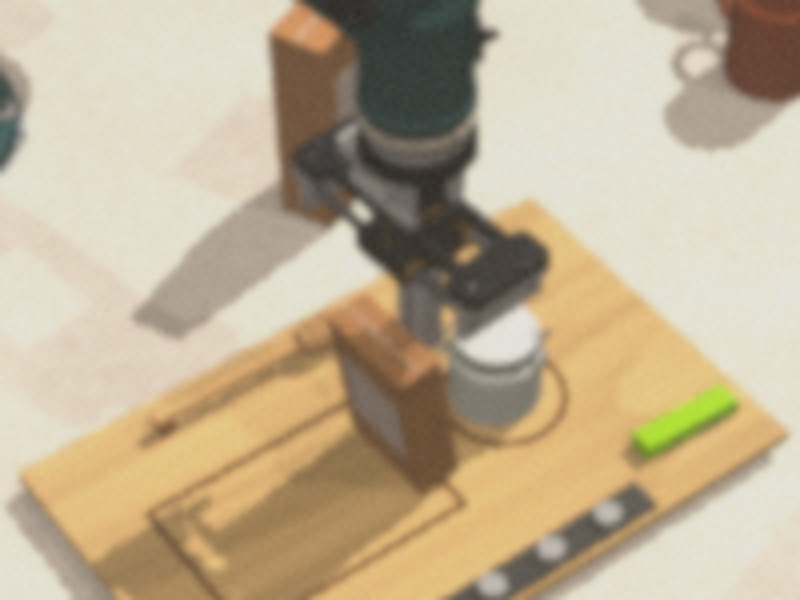

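The carton is tipping with its foot (435,490 in the crop) still in place. I'll keep pushing gently past its tipping point.

```bash
python3 -m handwheel '[{"delta_pos":[0,0,-3],"yaw":0},{"delta_pos":[0,0,-6],"yaw":0},{"delta_pos":[0,0,-9],"yaw":0},{"delta_pos":[0,0,-12],"yaw":0},{"delta_pos":[0,0,-15],"yaw":0},{"delta_pos":[0,0,-18],"yaw":0},{"delta_pos":[0,0,-20],"yaw":0},{"delta_pos":[0,0,-20],"yaw":0},{"delta_pos":[0,0,-20],"yaw":0},{"delta_pos":[0,0,-20],"yaw":0},{"delta_pos":[0,0,-20],"yaw":0}]'
python3 - <<'E'
from h import *
s=robot.snapshot("scene");i=s["image"][150:345,205:405,::-1]
cv2.imwrite("pics/s4.png",cv2.resize(i,None,fx=3,fy=3,interpolation=cv2.INTER_CUBIC));print(robot.get_obs()["tool_pos"])
E
```

```text
time: 5.3
tool_pos: [0.5514, -0.0329, 0.1235]
ee_rot: [-1.571, -0.0, -0.212]
wrist_force: [-0.2, 0.0, -0.7]
width: 0.0007
[ 0.55142452 -0.0328593   0.12346244]
```

View pics/s4.png

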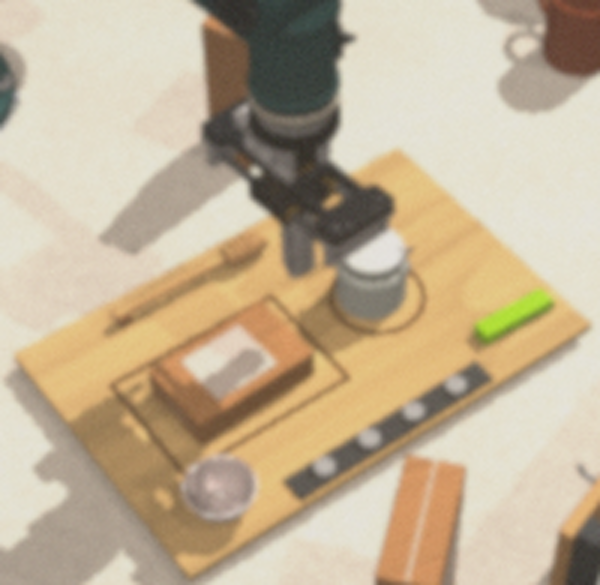

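It lies flat in the outline. I'll raise the fingers clear, back off, and check.

```bash
python3 -m handwheel '[{"delta_pos":[0,-30,0],"yaw":0},{"delta_pos":[0,-70,0],"yaw":0},{"delta_pos":[-20,-110,0],"yaw":0},{"delta_pos":[-60,-120,0],"yaw":0},{"delta_pos":[-100,-120,0],"yaw":0},{"delta_pos":[-140,-120,0],"yaw":0},{"delta_pos":[-160,-120,0],"yaw":0},{"delta_pos":[-160,-120,0],"yaw":0}]'
python3 - <<'E'
from h import *
for n,z,b in(("top",3.2,(160,345,220,450)),("scene",4,(195,345,205,405))):
    s=robot.snapshot(n);i=s["image"][b[0]:b[1],b[2]:b[3],::-1]
    cv2.imwrite(f"pics/{n}5.png",cv2.resize(i,None,fx=z,fy=z,interpolation=cv2.INTER_CUBIC))
E
```

```text
time: 6.15
tool_pos: [0.3935, 0.0012, 0.2445]
ee_rot: [-1.571, -0.003, -0.211]
wrist_force: [0.8, 0.5, 0.5]
width: 0.0003
```

View pics/top5.png

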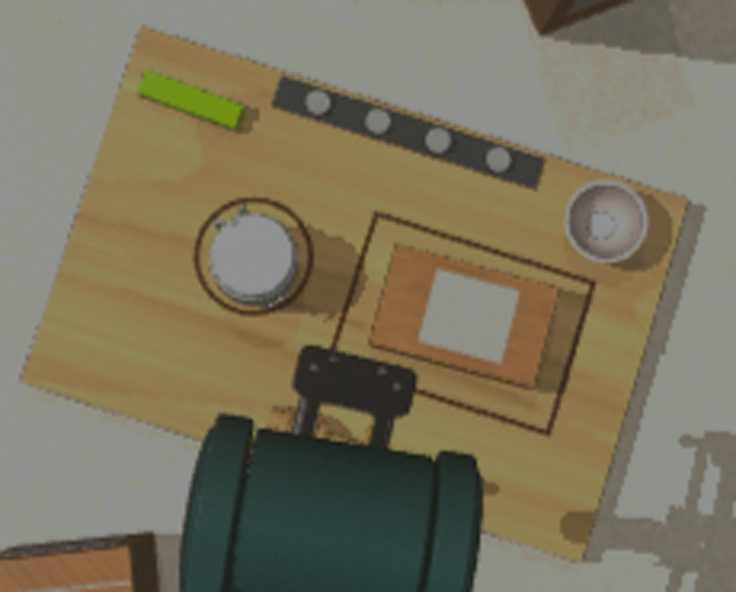

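View pics/scene5.png

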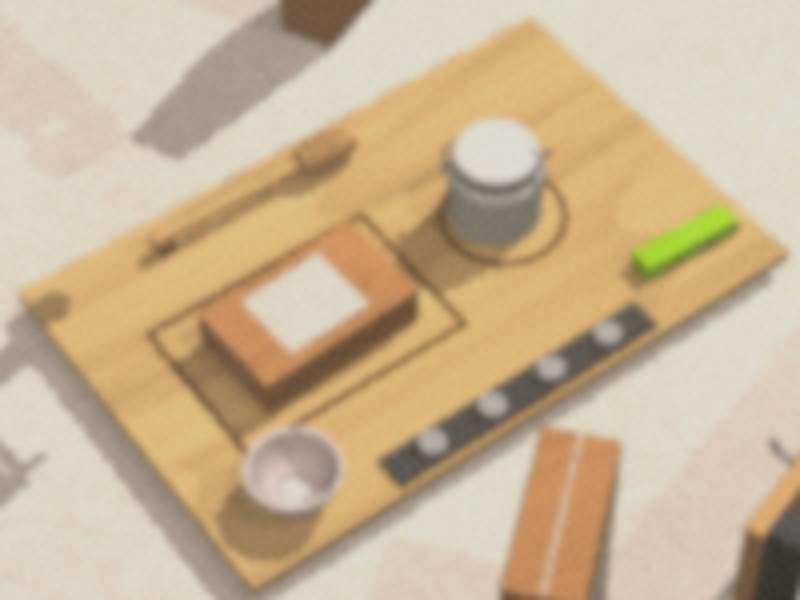

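```bash
python3 - <<'E'
from h import *
t=robot.snapshot("top")
T=lambda p:((p[0]+.5)/3.2-.5+220,(p[1]+.5)/3.2-.5+160)
a=np.radians(-16.5);X=np.array([np.cos(a),np.sin(a)]);Y=np.array([-X[1],X[0]])
for p in[(397,243),(557,287),(532,388),(369,346)]:
    d=ray(t,T(p),.056)[:2]-[.528,-.110];print((d@X).round(3),(d@Y).round(3))
o=robot.get_obs();print(o["wrist_force"],o["time"])
robot.close_job()
E
```

```text
0.039 0.068
0.045 -0.059
-0.035 -0.063
-0.043 0.065
[-0.1038147  -0.49373135 -0.59334424] 6.3
the job is handed in; nothing more can be done
```

The carton toppled into the rectangular outline and lies flat on its broad face, wholly inside it. I handed the job in at 6.3 s.

I pushed the upper part of its jar-side broad face with the closed fingertips, above the jar, at about 30 mm/s. It tipped about its lower edge. I then raised the fingers and backed them away.

- **Carton position:** the last top-camera check put its corners at |x| ≤ 0.045 m and |y| ≤ 0.068 m in the outline's frame. The limits are 0.064 m and 0.092 m.
- **Push force:** the wrist readings, taken at the end of each move, showed only about 1 N. The peak force between the fingers and the carton was not measured.
- **Other things:** the jar, clip and bowl looked unmoved in both the scene and top pictures, and the dipper did in the scene picture. The arm hid the dipper in the last top picture. I did not re-check the mug and tin at the end, but the arm did not go near them.
- **Fingers:** they were well clear of everything when I handed in.

No check failed or disagreed.

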